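# Seat a roof outlet's baffle and leaf guard, then lift off the guard alone

### The arm

A 6-joint arm with a two-finger parallel gripper is mounted at the origin on the work surface. World frame = base frame: x ahead of the robot, y to its left, z up, the work surface at z = 0. Lengths are in m, angles in degrees, forces in N, time in s.
With the tool pointing down it reaches from about 0.4 to 0.825 m from the base axis. Payload 7 kg.
Tool frame: the origin (TCP) lies at the very end of the fingers, on their centre line; the grasp point (between the pads) lies 19 mm behind it; z points along the fingers, y is the direction in which the jaws open and shut (so a half turn about z gives the same grasp; the last joint's range is limited). The gripper opens to 88 mm and grips with 3 to 60 N. Pads are 19 mm wide; open, the fingers measure 130 mm over their backs; the gripper's body (78 mm by 193 mm) begins 47 mm behind the grasp point.
Start: joints at [79.647, 20.546, 0.682, 0, -70.136, -16.507], TCP at [0.305, 0.602, 0.227] pointing down, gripper open.
Joint ranges: [-176.03, 176.03], [-82.01, 121.73], [-58.28, 71.71], [-173.87, 95.51], [-174.79, -0.11], [-173.66, 173.66]. Speed limits (degrees/s): [136.94, 136.94, 172.46, 180, 180, 180].

### API

Orientations are given as [roll, pitch, yaw] about the fixed x, y, z axes, in that order (R = Rz(yaw) Ry(pitch) Rx(roll)).
In Python, from plant import telemetry, optics, ctrl gives the robot as it stands.
- The arm moves only by the tool servo_tool, never from a script. Its argument "rows" is a list of rows, each a list of 3 entries, a list of its own where there are three numbers: the shift along the tool's x, y, z in m, then the turn, a rotation vector about the tool's x, y, z in units of 6 degrees (1.0 is 6 degrees), then the closure, from 0 (fully open) to 1 (shut). A call has 1 to 20 rows; each row shifts and turns the commanded pose from where the row before left it, along the tool's axes as they then stand; what a row does not reach is not made up. A row lasts 1/12 s, in which the tool goes at most 41.7 mm and 7.16 degrees, less where a joint would pass 70% of its speed; a pose out of reach is approached as far as the arm can. A call is refused whole if a number of a shift passes 0.0417 or a number of a turn 1, either way. A call with a gripper value outside its range is refused whole. The fingers move at their own pace and stop on an object; the grip force is fixed at half the most. Time passes only in rows, so rows that do not move let the fingers close. It gives the time, the measured TCP pose, the force and the opening at its end, in the units of the state.
- telemetry.get_obs(): the state, without advancing time (a new reading comes with each control period).
- optics.snapshot(name): name is "scene" or "top" or "wrist"; returns the picture (420x560x3 uint8, red, green, blue); there is no depth.
- optics.camera_info(name): a dict with "mtx" (3x3 intrinsics, pixels), "D" ([k1, k2, p1, p2, k3] as OpenCV has them; the pictures are not rectified), "rvec" (rotation vector, rad) and "tvec" (3), from world to camera coordinates, as OpenCV has them. Camera axes: x right, y down, z forward; pixel columns grow to the right and rows downward; lengths in m; the calibration is good to about 2 mm. A picture is of the moment at which its call begins: read the wrist's pose just before it. camera_info takes no time and is no camera call; for the wrist camera it gives the pose at the moment of the call.
- ctrl.close_job(): hands the job in, once; it reports no verdict.
The state is a dict: "clock": time; "joint_pos": joint angles; "qvel": joint speeds; "tau": joint torques, N m; "tool_pos": TCP position; "orientation": TCP orientation; "force": force on the tool from outside, world axes, zero at the start; "moment": the same for the moment, N m; "opening": finger opening in m.
Only numpy, scipy, OpenCV 4.12 (cv2) and the standard library are available. Lean on these libraries where they do the work, as an engineer would, in place of code of your own. Each camera call takes 0.05 s, during which the arm holds its last target.

### The job

The roof outlet's baffle and its domed leaf guard stand nested together on the stall counter: grip the baffle's flat lifting tab, carry the pair across and lower them gently (no dropping) into the outlet until the baffle is fully seated, the guard stands on the flange, and let go of the tab. Then, so the customer can see the baffle, take the guard by its hub and lift it straight up, on its own, clear of the tab, without pulling the baffle off its seat. Finish still holding the guard up there, level and at rest above the outlet, and leave the other fittings on the counter where they are.

Things in the scene. Friction and masses are not known exactly. Their poses are not given: they have to be found in the camera images.
- outlet: Roof outlet, dark cast iron, fixed: a square flange 170 x 170 x 10 mm with four 5 mm high bolt heads at its corners, on a round bowl; below the flange a side spigot points along x to 122 mm from the axis. Origin: centre of the underside, on the counter; z up. The flange's flat top is 75 mm above it.
- outlet_bore (a point): Centre of the mouth of the outlet's bore, level with the flange's top. The bore is round, 80 mm wide and open to 69 mm down. The baffle's plug drops into it (3 mm clearance all round, any turn about z).
- baffle_tab (a point): The baffle (inner lid), loose, aluminium, about 0.35 kg: this point is on the axis of its flat upright lifting tab, 16 mm below the top. The tab is 10 mm thick along this point's x, 20 mm wide along y, and stands up through the guard's hub. 48 mm below this point a round shoulder, 34 mm wide, carries the hub. Seated, this point is 96 mm above outlet_bore.
- baffle_plug (a point): Bottom end of the baffle, 120 mm below the tab point: end of a vaned plug 24 mm long, 74 mm wide, tapering to 60 mm at this end; above it a round plate 108 mm wide on feet. At the start it stands on this end on the counter. Seated, the plate's feet stand on the flange and this point is 24 mm below outlet_bore.
- guard_hub (a point): The leaf guard (outer lid), loose, aluminium, about 0.25 kg: centre of the round tubular hub on top of its dome. Hub 36 mm outside, 30 mm high, bore 26 mm, free to slide on the tab. Ten ribs leave its lowest 5 mm and slope down outwards. At the start and when carried it rests on the baffle's shoulder, 33 mm below the tab point (34 mm of tab stands out above the hub).
- guard_base (a point): Centre of the underside of the guard's base ring (134 mm wide, 6 mm high), 65 mm below the hub's centre. With the pair seated the ring stands on the flange, at the height of outlet_bore, and 32 mm of tab stands out above the hub. Nothing fastens the guard to the baffle.
- gate_valve: Bystander: brass gate valve with a round red handwheel 55 mm wide, 79 mm high. Origin: centre of its underside.
- gauge: Bystander: round steel pressure gauge, 68 mm wide, 26 mm high, lying on its back. Origin: centre of its underside.
- tee: Bystander: brass pipe tee, 74 mm long, 38 mm high. Origin: underside, below the middle of its run.
Not all that is in view belongs to the job. Leave any green look-alike of the part that bears baffle_tab alone.

How it is judged:
By the outcome, as a careful person would: the job done as asked, in the order asked, and still so for the second after the job is handed in, while the arm keeps its last pose, push and grip.
It also fails if it takes over 51 s, if anything falls off the work surface, if the arm or the gripper's body presses on something with over 40 N, if the wrist force passes 120 N, or if a joint passes its speed limit or range.

## Working session

There is one attempt and no reset: what is moved stays moved. The work goes in short steps, Python scripts to look and compute and a tool call to move; the robot and the scene stay as the last step left them, time stands still between calls to the robot, and variables do not carry over. Pictures are saved under pics/ and viewed, and the job is handed in when it is done.

Besides the shell and the picture viewer there is one more tool, called after "Call:" as a command line: name --argument value ..., lists and objects as JSON in quotes. servo_tool: Moves the arm, as the interface text tells. Its arguments: {"type":"object","properties":{"rows":{"type":"array"}},"required":["rows"]}

```bash
mkdir -p pics; ls; python3 - <<'E'
from plant import telemetry, optics, ctrl
import cv2
print(telemetry.get_obs())
for n in ["scene","top","wrist"]:
    c=optics.camera_info(n); print(n,c)
    im=optics.snapshot(n); cv2.imwrite(f"pics/{n}0.png",im[:,:,::-1])
E
```

```text
pics
{'clock': 0.0, 'joint_pos': array([ 7.96481435e+01,  2.05908050e+01,  6.33607278e-01, -2.08188648e-02,
       -7.01360385e+01, -1.65070706e+01]), 'qvel': array([-0.00958922, -0.01476481,  0.01833071, -0.12345746,  0.0094719 ,
        0.03330434]), 'tau': array([ 6.50367638e-04, -5.82714164e+01,  2.93042511e+01,  6.99714705e+00,
        6.67290558e-03, -1.60158006e-04]), 'tool_pos': array([0.30475787, 0.60173017, 0.22562634]), 'orientation': array([ 1.79905045e+02, -7.72976278e-03, -2.68660106e+01]), 'force': array([-0.06182811,  0.27152296,  0.34633307]), 'moment': array([-0.05268967,  0.04804553, -0.00971061]), 'opening': 0.08749059657804059}
scene {'mtx': array([[380.20626577,   0.        , 287.0335826 ],
       [  0.        , 380.20626577, 207.7739921 ],
       [  0.        ,   0.        ,   1.        ]]), 'D': array([0.00433193, 0.        , 0.        , 0.        , 0.        ]), 'rvec': array([ 2.20599604,  0.8967565 , -0.36783502]), 'tvec': array([-0.43981787, -0.22839565,  1.39466898])}
top {'mtx': array([[514.57112717,   0.        , 278.04788552],
       [  0.        , 514.57112717, 209.67896335],
       [  0.        ,   0.        ,   1.        ]]), 'D': array([-0.19563622,  0.        ,  0.        ,  0.        ,  0.        ]), 'rvec': array([ 2.02846175, -2.18526557,  0.23454124]), 'tvec': array([0.03047244, 0.60059654, 1.54841936])}
wrist {'mtx': array([[326.1840081 ,   0.        , 282.73136069],
       [  0.        , 326.1840081 , 208.85154622],
       [  0.        ,   0.        ,   1.        ]]), 'D': array([0.01020628, 0.        , 0.        , 0.        , 0.        ]), 'rvec': array([-1.55840032,  2.53605132,  0.34972554]), 'tvec': array([ 0.67396556, -0.0342496 ,  0.39038006])}
```

View pics/scene0.png

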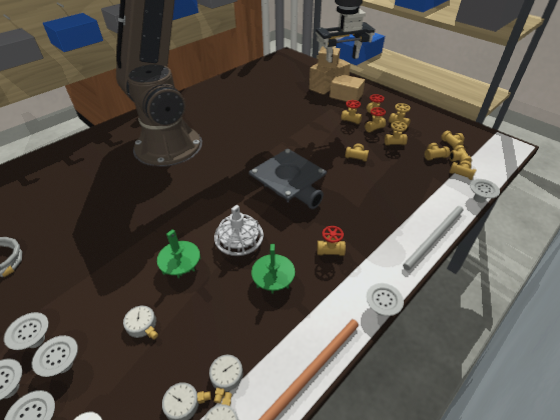

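View pics/top0.png

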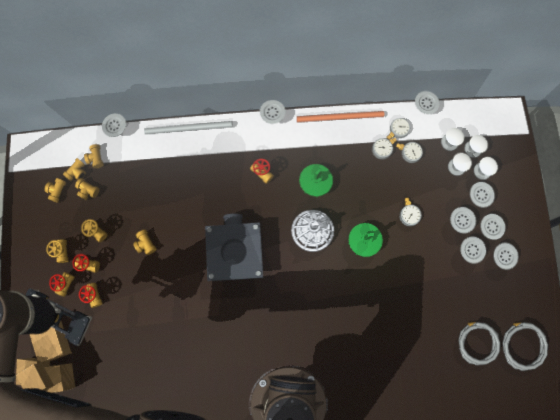

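View pics/wrist0.png

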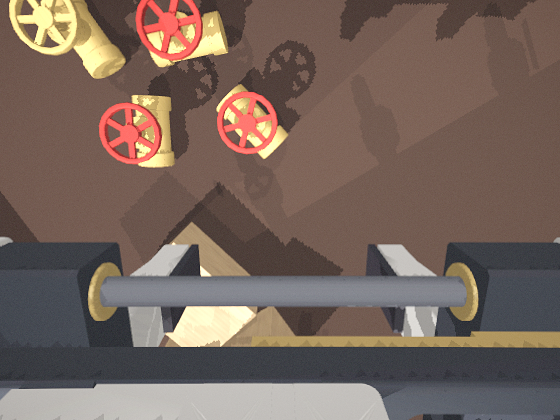

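The pair (silver) is at about (238,230) in scene and (312,230) in top. The outlet is at (288,175) in scene and (233,250) in top. Green decoys stand on both sides of the pair. I'll enlarge the crops.

```bash
python3 - <<'E'
import cv2
def crop(f,x0,y0,w,h,s,o):
    im=cv2.imread(f)[y0:y0+h,x0:x0+w]; cv2.imwrite(o,cv2.resize(im,None,fx=s,fy=s,interpolation=cv2.INTER_CUBIC))
crop("pics/top0.png",190,190,160,110,5,"pics/top0c.png")
crop("pics/scene0.png",200,140,130,120,5,"pics/scene0c.png")
E
```

```text
(no output)
```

View pics/top0c.png

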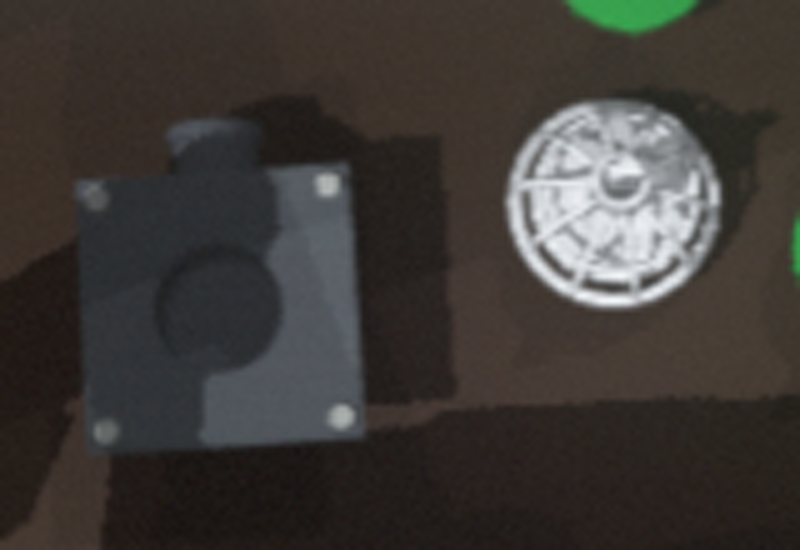

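View pics/scene0c.png

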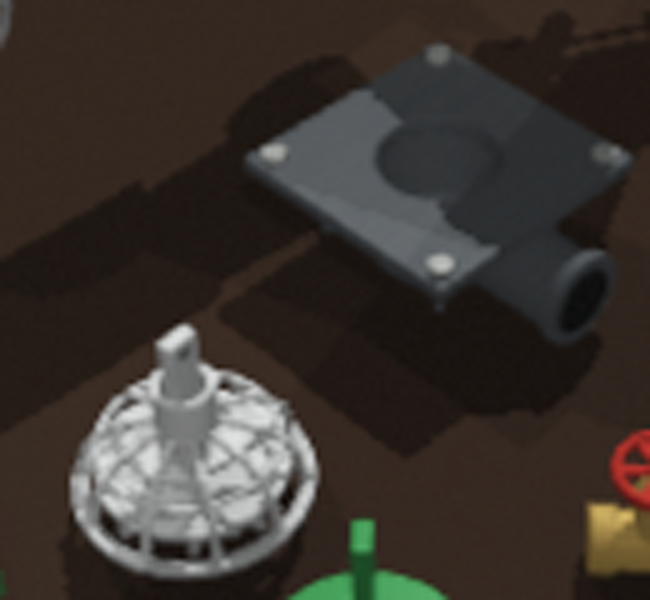

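```bash
cat > h.py <<'E'
import numpy as np, cv2
from plant import telemetry, optics
from scipy.spatial.transform import Rotation as R
def ray(cam,uv,ci=None):
    c=ci or optics.camera_info(cam)
    p=cv2.undistortPoints(np.array(uv,float).reshape(-1,1,2),c['mtx'],c['D']).reshape(-1,2)
    M=cv2.Rodrigues(c['rvec'])[0]; o=-M.T@c['tvec']
    d=np.c_[p,np.ones(len(p))]@M
    return o,d
def atz(cam,uv,z,ci=None):
    o,d=ray(cam,uv,ci); return o+d*((z-o[2])/d[:,2])[:,None]
def proj(cam,P,ci=None):
    c=ci or optics.camera_info(cam)
    return cv2.projectPoints(np.array(P,float).reshape(-1,1,3),c['rvec'],c['tvec'],c['mtx'],c['D'])[0].reshape(-1,2)
def uc(pts,x0,y0,s): return (np.array(pts,float)+.5)/s-.5+[x0,y0]
def fk(): 
    s=telemetry.get_obs(); return s['clock'],s['tool_pos'],s['orientation'],s['joint_pos'],s['force'],s['opening']
E
python3 - <<'E'
from h import *
np.set_printoptions(precision=4,suppress=True)
T=lambda p,z: atz('top',uc(p,190,190,5),z)[:,:2]
S=lambda p,z: atz('scene',uc(p,200,140,5),z)[:,:2]
print('ring top',T([[613,204]],.025), T([[505,204],[721,204],[613,98],[613,310]],.025))
print('hub top',T([[625,182]],.102))
c=T([[77,182],[349,163],[365,437],[88,454]],.075);print('corners top',c,c.mean(0),np.linalg.norm(np.roll(c,-1,0)-c,axis=1))
b=T([[96,196],[327,184],[341,416],[106,432]],.08);print('bolts',b,b.mean(0))
print('bore top',T([[219.5,308]],.075))
b=S([[438,54],[604,153],[441,264],[273,152]],.08);print('bolts sc',b,b.mean(0),np.linalg.norm(np.roll(b,-1,0)-b,axis=1))
print('tabtop sc',S([[177,340]],.136)); print('tabtop corners',S([[157,345],[182,325],[196,338],[168,358]],.136))
e=S([[70,480],[318,470]],.025);print('ring sc',e,e.mean(0))
print('cam wrist offset', optics.camera_info('wrist'))
t=telemetry.get_obs();c=optics.camera_info('wrist')
Rt=R.from_euler('xyz',t['orientation'],degrees=True).as_matrix();M=cv2.Rodrigues(c['rvec'])[0]
print('cam in tool',Rt.T@(-M.T@c['tvec']-t['tool_pos']),Rt.T@M.T)
E
```

```text
ring top [[ 0.5345 -0.1185]] [[ 0.5397 -0.0497]
 [ 0.5292 -0.1874]
 [ 0.6035 -0.1245]
 [ 0.4665 -0.1126]]
hub top [[ 0.5341 -0.1211]]
corners top [[0.5643 0.2163]
 [0.5638 0.0465]
 [0.3935 0.0482]
 [0.395  0.2177]] [0.4791 0.1322] [0.1698 0.1703 0.1695 0.1693]
bolts [[0.5536 0.2042]
 [0.5506 0.0608]
 [0.4069 0.0617]
 [0.4072 0.2053]] [0.4796 0.133 ]
bore top [[0.4791 0.132 ]]
bolts sc [[0.4111 0.2081]
 [0.5552 0.2063]
 [0.5539 0.0632]
 [0.4091 0.0643]] [0.4823 0.1355] [0.1441 0.1432 0.1449 0.1439]
tabtop sc [[ 0.54   -0.1173]]
tabtop corners [[ 0.5355 -0.1268]
 [ 0.5334 -0.1083]
 [ 0.5458 -0.1095]
 [ 0.5467 -0.1289]]
ring sc [[ 0.4889 -0.1643]
 [ 0.5816 -0.0634]] [ 0.5352 -0.1139]
cam wrist offset {'mtx': array([[326.184 ,   0.    , 282.7314],
       [  0.    , 326.184 , 208.8515],
       [  0.    ,   0.    ,   1.    ]]), 'D': array([0.0102, 0.    , 0.    , 0.    , 0.    ]), 'rvec': array([-1.5585,  2.5361,  0.3499]), 'tvec': array([ 0.6741, -0.0342,  0.3904])}
cam in tool [ 0.0728  0.0004 -0.1585] [[ 0.0003 -0.9624 -0.2715]
 [ 1.      0.0004 -0.0003]
 [ 0.0004 -0.2715  0.9624]]
```

Call:
servo_tool --rows '[[[0.0266, 0.0269, -0.0015], [0, 0, 0], 0], [[0.0266, 0.0269, -0.0015], [0, 0, 0], 0], [[0.0266, 0.0269, -0.0015], [0, 0, 0], 0], [[0.0266, 0.0269, -0.0015], [0, 0, 0], 0], [[0.0266, 0.0269, -0.0015], [0, 0, 0], 0], [[0.0266, 0.0269, -0.0015], [0, 0, 0], 0], [[0.0266, 0.0269, -0.0015], [0, 0, 0], 0], [[0.0266, 0.0269, -0.0015], [0, 0, 0], 0], [[0.0266, 0.0269, -0.0015], [0, 0, 0], 0], [[0.0266, 0.0269, -0.0015], [0, 0, 0], 0], [[0.0266, 0.0269, -0.0015], [0, 0, 0], 0], [[0.0266, 0.0269, -0.0015], [0, 0, 0], 0], [[0.0266, 0.0269, -0.0015], [0, 0, 0], 0], [[0.0266, 0.0269, -0.0015], [0, 0, 0], 0], [[0.0266, 0.0269, -0.0015], [0, 0, 0], 0], [[0.0266, 0.0269, -0.0015], [0, 0, 0], 0], [[0.0266, 0.0269, -0.0015], [0, 0, 0], 0], [[0.0266, 0.0269, -0.0015], [0, 0, 0], 0], [[0.0266, 0.0269, -0.0015], [0, 0, 0], 0], [[0.0266, 0.0269, -0.0015], [0, 0, 0], 0]]'

```text
clock: 1.82
tool_pos: [0.5366, -0.1201, 0.2566]
orientation: [-180.0, 0.0, -26.9]
force: [1.7, 1.0, 0.2]
opening: 0.0873
```

Call:
servo_tool --rows '[[[0, 0, 0], [0, 0, 0.95], 0], [[0, 0, 0], [0, 0, 0.95], 0], [[0, 0, 0], [0, 0, 0.95], 0], [[0, 0, 0], [0, 0, 0.95], 0], [[0, 0, 0], [0, 0, 0.95], 0], [[0, 0, 0], [0, 0, 0.95], 0], [[0, 0, 0], [0, 0, 0.95], 0], [[0, 0, 0], [0, 0, 0.95], 0], [[0, 0, 0], [0, 0, 0.95], 0], [[0, 0, 0], [0, 0, 0.95], 0], [[0, 0, 0], [0, 0, 0.95], 0], [[0, 0, 0], [0, 0, 0], 0], [[0, 0, 0], [0, 0, 0], 0], [[0, 0, 0], [0, 0, 0], 0]]'

```text
clock: 2.98
tool_pos: [0.5364, -0.1181, 0.2564]
orientation: [180.0, 0.0, -89.4]
force: [0.3, -1.2, 0.6]
opening: 0.0878
```

```bash
python3 - <<'E'
from h import *
print(fk()); c=optics.camera_info('wrist')
im=optics.snapshot('wrist'); cv2.imwrite("pics/w1.png",im[:,:,::-1]); np.save('w1.npy',c,allow_pickle=True)
cv2.imwrite("pics/w1c.png",cv2.resize(im[100:300,150:400,::-1],None,fx=3,fy=3,interpolation=cv2.INTER_CUBIC))
E
```

```text
(2.9833, array([ 0.53642855, -0.11813919,  0.2564457 ]), array([ 1.79986308e+02,  2.28030327e-03, -8.93747890e+01]), array([ 8.01419905e+00,  7.63275698e+00, -1.26316893e+01, -4.28729960e-03,
       -6.97488392e+01, -7.38750328e+00]), array([ 0.2967019 , -1.19634726,  0.55106679]), 0.0877613988743666)
```

View pics/w1.png

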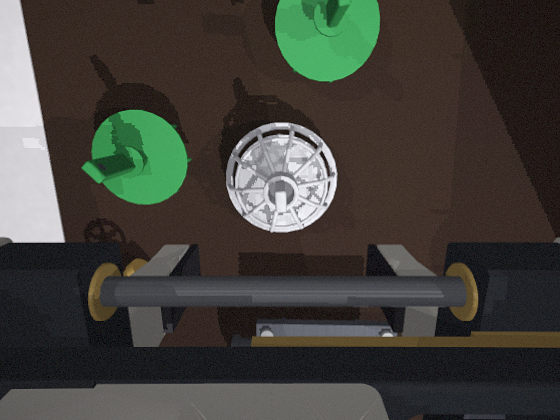

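View pics/w1c.png

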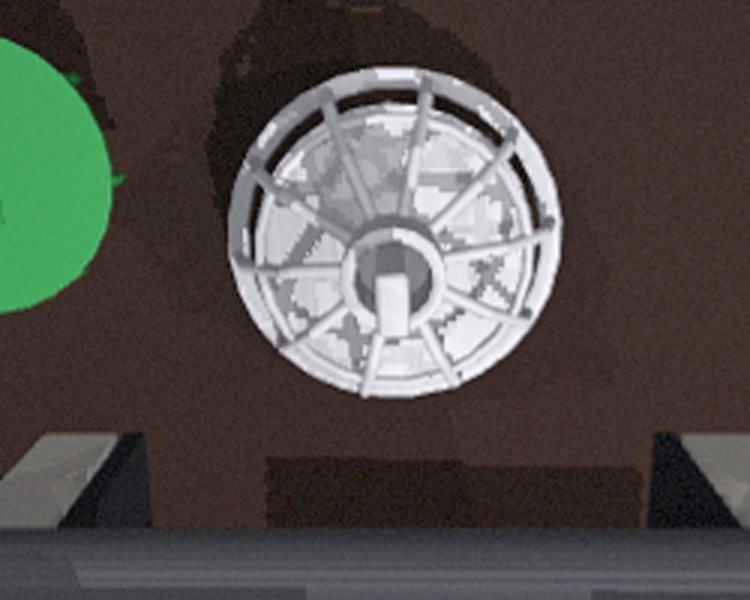

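```bash
python3 - <<'E'
import cv2
im=cv2.imread('pics/w1.png')[160:230,240:320]
cv2.imwrite("pics/w1d.png",cv2.resize(im,None,fx=8,fy=8,interpolation=cv2.INTER_CUBIC))
E
```

```text
(no output)
```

View pics/w1d.png

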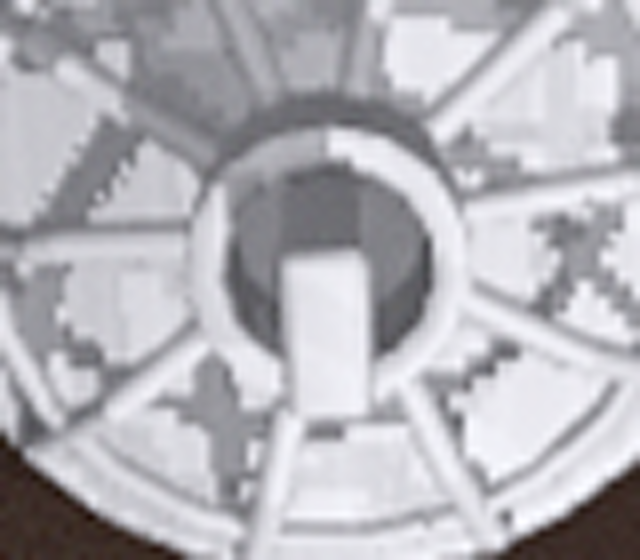

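```bash
python3 - <<'E'
from h import *
np.set_printoptions(precision=4,suppress=True)
c=np.load('w1.npy',allow_pickle=True).item()
t=atz('w',uc([[283,250],[366,252],[369,414],[292,414]],240,160,8),.136,c); print(t,t.mean(0))
d=(t[2]+t[3]-t[0]-t[1])/2; w=(t[1]+t[2]-t[0]-t[3])/2; print(d,w,np.degrees(np.arctan2(d[1],d[0])),np.degrees(np.arctan2(-w[1],-w[0])))
e=atz('w',uc([[187,263],[465,263],[326,125],[326,400]],240,160,8),.102,c); print(e,e.mean(0),e[:2].mean(0))
e=atz('w',uc([[228,232],[562,232],[395,67],[395,398]],150,100,3),.025,c); print(e,e[:2].mean(0),e[2:].mean(0))
E
```

```text
[[ 0.5429 -0.129   0.136 ]
 [ 0.5338 -0.1289  0.136 ]
 [ 0.5333 -0.1105  0.136 ]
 [ 0.5418 -0.1104  0.136 ]] [ 0.538  -0.1197  0.136 ]
[-0.0008  0.0186  0.    ] [-0.0088  0.      0.    ] 92.57536911701014 -0.10026132120634396
[[ 0.5554 -0.1197  0.102 ]
 [ 0.5213 -0.1201  0.102 ]
 [ 0.5385 -0.137   0.102 ]
 [ 0.5382 -0.1024  0.102 ]] [ 0.5383 -0.1198  0.102 ] [ 0.5383 -0.1199  0.102 ]
[[ 0.6048 -0.1207  0.025 ]
 [ 0.4703 -0.1222  0.025 ]
 [ 0.5382 -0.1856  0.025 ]
 [ 0.5369 -0.0505  0.025 ]] [ 0.5376 -0.1214  0.025 ] [ 0.5376 -0.1181  0.025 ]
```

Call:
servo_tool --rows '[[[0.0016, -0.0016, 0.01], [0, 0, -0.3], 0], [[0, 0, 0.02], [0, 0, 0], 0], [[0, 0, 0.02], [0, 0, 0], 0], [[0, 0, 0.02], [0, 0, 0], 0], [[0, 0, 0.02], [0, 0, 0], 0], [[0, 0, 0.02], [0, 0, 0], 0], [[0, 0, 0.015], [0, 0, 0], 0], [[0, 0, 0.01], [0, 0, 0], 0], [[0, 0, 0.005], [0, 0, 0], 0], [[0, 0, 0], [0, 0, 0], 0], [[0, 0, 0], [0, 0, 0], 0], [[0, 0, 0], [0, 0, 0], 0]]'

```text
clock: 4.03
tool_pos: [0.5389, -0.1197, 0.1176]
orientation: [-179.9, -0.0, -87.7]
force: [0.0, 0.4, -0.1]
opening: 0.0877
```

```bash
python3 - <<'E'
from h import *
print(fk()); c=optics.camera_info('wrist')
im=optics.snapshot('wrist'); cv2.imwrite("pics/w2.png",im[:,:,::-1]); np.save('w2.npy',c,allow_pickle=True)
E
```

```text
(4.0333, array([ 0.53888896, -0.11974522,  0.11758832]), array([-1.79903427e+02, -6.04246810e-03, -8.77317137e+01]), array([ 7.81420296e+00,  1.45957553e+01, -2.34022171e+01,  1.95009174e-02,
       -5.19064922e+01, -5.55792985e+00]), array([ 0.02356659,  0.43537242, -0.06861704]), 0.08771084639923443)
```

View pics/w2.png

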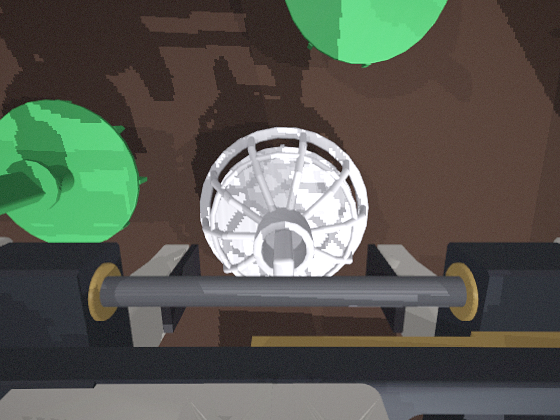

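Call:
servo_tool --rows '[[[0, 0.001, 0.006], [0, 0, 0], 0], [[0, 0, 0.0045], [0, 0, 0], 0], [[0, 0, 0], [0, 0, 0], 0], [[0, 0, 0], [0, 0, 0], 0]]'

```text
clock: 4.42
tool_pos: [0.5368, -0.1199, 0.1057]
orientation: [180.0, -0.0, -87.8]
force: [-0.0, 0.4, 0.1]
opening: 0.0879
```

Call:
servo_tool --rows '[[[0, 0, 0], [0, 0, 0], 1], [[0, 0, 0], [0, 0, 0], 1], [[0, 0, 0], [0, 0, 0], 1], [[0, 0, 0], [0, 0, 0], 1], [[0, 0, 0], [0, 0, 0], 1], [[0, 0, 0], [0, 0, 0], 1], [[0, 0, 0], [0, 0, 0], 1], [[0, 0, 0], [0, 0, 0], 1], [[0, 0, 0], [0, 0, 0], 1], [[0, 0, 0], [0, 0, 0], 1]]'

```text
clock: 5.25
tool_pos: [0.5371, -0.1198, 0.1061]
orientation: [-180.0, 0.0, -87.8]
force: [0.4, 0.5, 1.5]
opening: 0.0268
```

Call:
servo_tool --rows '[[[0, 0, -0.0015], [0, 0, 0], 0.6], [[0, 0, 0], [0, 0, 0], 1], [[0, 0, 0], [0, 0, 0], 1], [[0, 0, 0], [0, 0, 0], 1], [[0, 0, 0], [0, 0, 0], 1], [[0, 0, 0], [0, 0, 0], 1], [[0, 0, 0], [0, 0, 0], 1], [[0, 0, 0], [0, 0, 0], 1]]'

```text
clock: 5.92
tool_pos: [0.5373, -0.1198, 0.1075]
orientation: [-180.0, 0.0, -87.8]
force: [1.3, -0.2, -0.8]
opening: 0.0097
```

```bash
python3 - <<'E'
from h import *
print(fk()); c=optics.camera_info('wrist')
im=optics.snapshot('wrist'); cv2.imwrite("pics/w3.png",im[:,:,::-1])
im=optics.snapshot('scene'); cv2.imwrite("pics/s3.png",cv2.resize(im[140:270,170:330,::-1],None,fx=4.5,fy=4.5,interpolation=cv2.INTER_CUBIC))
E
```

```text
(5.9167, array([ 0.53726862, -0.11976204,  0.10751751]), array([-1.79986570e+02,  3.23569674e-03, -8.77619029e+01]), array([ 7.82416992e+00,  1.51611476e+01, -2.41804636e+01, -2.47408976e-03,
       -5.06447076e+01, -5.58450453e+00]), array([ 1.33958251, -0.15519373, -0.83901305]), 0.00972756654080819)
```

View pics/w3.png

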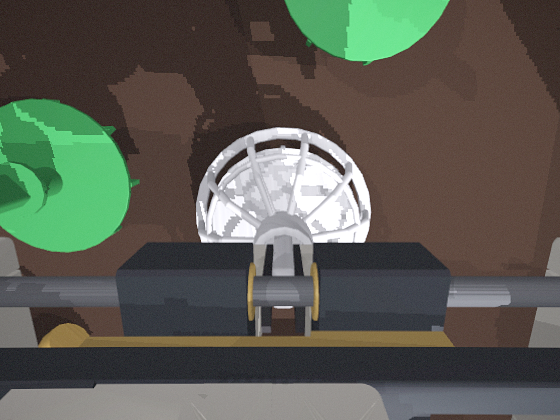

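View pics/s3.png

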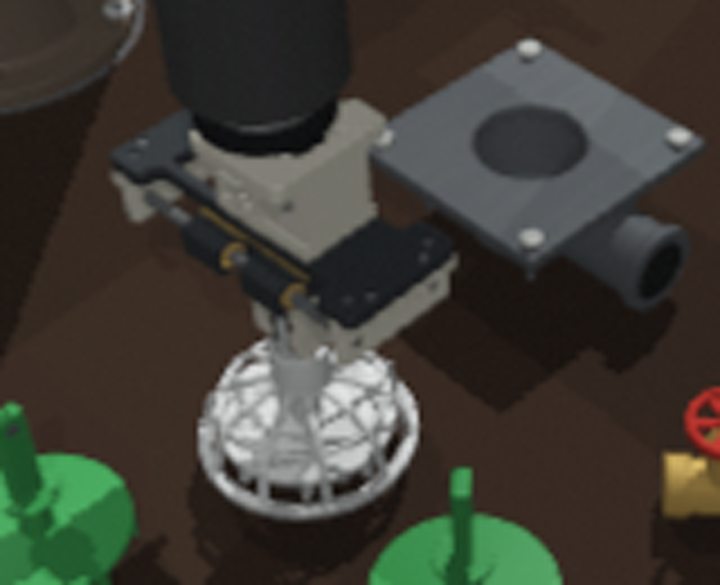

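Call:
servo_tool --rows '[[[0, 0, -0.004], [0, 0, 0], 1], [[0, 0, -0.01], [0, 0, 0], 1], [[0, 0, -0.015], [0, 0, 0], 1], [[0, 0, -0.016], [0, 0, 0], 1], [[0, 0, -0.02], [0, 0, 0], 1], [[0, 0, -0.02], [0, 0, 0], 1], [[0, 0, -0.02], [0, 0, 0], 1], [[0, 0, -0.01], [0, 0, 0], 1], [[0, 0, -0.005], [0, 0, 0], 1], [[0, 0, 0], [0, 0, 0], 1]]'

```text
clock: 6.85
tool_pos: [0.5371, -0.1197, 0.2283]
orientation: [-179.9, 0.0, -87.8]
force: [0.0, -0.7, -6.7]
opening: 0.01
```

Call:
servo_tool --rows '[[[-0.008, 0.001, 0], [0, 0, 0], 1], [[-0.016, 0.002, 0], [0, 0, 0], 1], [[-0.024, 0.0026, 0], [0, 0, 0], 1], [[-0.024, 0.0026, 0], [0, 0, 0], 1], [[-0.024, 0.0026, 0], [0, 0, 0], 1], [[-0.024, 0.0026, 0], [0, 0, 0], 1], [[-0.024, 0.0026, 0], [0, 0, 0], 1], [[-0.024, 0.0026, 0], [0, 0, 0], 1], [[-0.024, 0.0026, 0], [0, 0, 0], 1], [[-0.024, 0.0026, 0], [0, 0, 0], 1], [[-0.024, 0.0026, 0], [0, 0, 0], 1], [[-0.024, 0.0026, 0], [0, 0, 0], 1], [[-0.024, 0.0026, 0], [0, 0, 0], 1], [[-0.024, 0.0026, 0], [0, 0, 0], 1], [[-0.024, 0.0026, 0], [0, 0, 0], 1], [[-0.024, 0.0026, 0], [0, 0, 0], 1], [[-0.014, 0.001, 0], [0, 0, 0], 1], [[-0.008, 0, 0], [0, 0, 0], 1], [[0, 0, 0], [0, 0, 0], 1], [[0, 0, 0], [0, 0, 0], 1]]'

```text
clock: 8.52
tool_pos: [0.4813, 0.26, 0.2266]
orientation: [179.9, -0.1, -87.7]
force: [-0.5, -1.5, -6.4]
opening: 0.0096
```

Call:
servo_tool --rows '[[[0, 0, 0], [0, 0, 0], 1], [[0, 0, 0], [0, 0, 0], 1]]'

```text
clock: 8.68
tool_pos: [0.4818, 0.2594, 0.2273]
orientation: [180.0, -0.0, -87.8]
force: [-0.9, 0.1, -6.9]
opening: 0.0099
```

```bash
python3 - <<'E'
from h import *
print(fk()); c=optics.camera_info('wrist')
im=optics.snapshot('wrist'); cv2.imwrite("pics/w4.png",im[:,:,::-1]); np.save('w4.npy',c,allow_pickle=True)
im=optics.snapshot('scene'); cv2.imwrite("pics/s4.png",cv2.resize(im[60:260,200:400,::-1],None,fx=3,fy=3,interpolation=cv2.INTER_CUBIC))
E
```

```text
(8.6833, array([0.48178681, 0.25936371, 0.22733169]), array([ 1.79973421e+02, -2.82602541e-02, -8.78121664e+01]), array([ 4.88153328e+01,  8.51768668e+00, -1.54591872e+01,  9.49743847e-05,
       -6.60619216e+01, -4.66275443e+01]), array([-0.88151812,  0.07783907, -6.89836495]), 0.009861343118488766)
```

View pics/w4.png

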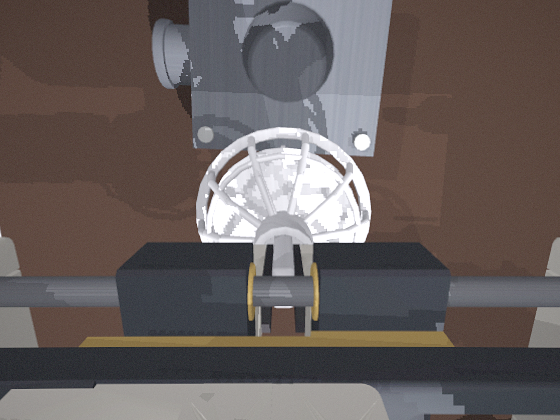

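View pics/s4.png

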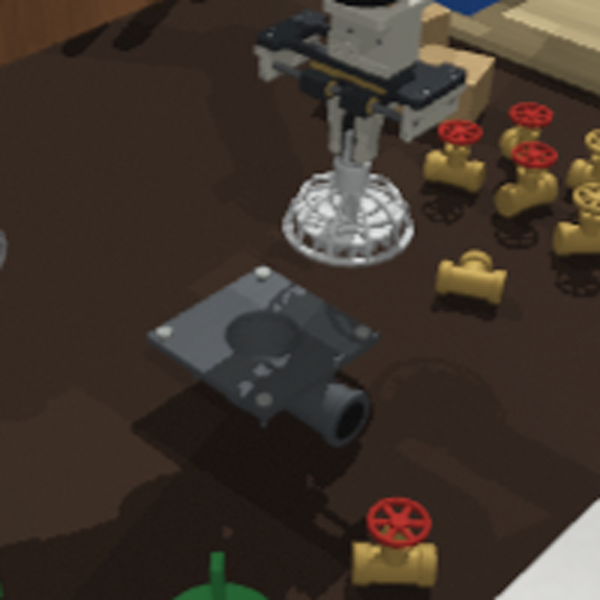

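```bash
python3 - <<'E'
import cv2
im=cv2.imread('pics/w4.png')[0:165,175:405]
cv2.imwrite("pics/w4c.png",cv2.resize(im,None,fx=3.4,fy=3.4,interpolation=cv2.INTER_CUBIC))
E
```

```text
(no output)
```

View pics/w4c.png

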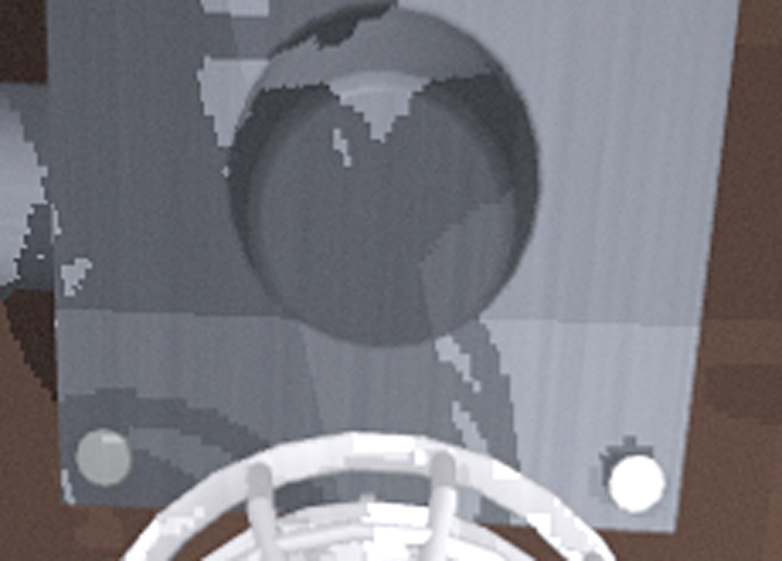

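```bash
python3 - <<'E'
from h import *
from scipy.optimize import least_squares
np.set_printoptions(precision=4,suppress=True)
c=np.load('w4.npy',allow_pickle=True).item()
u=lambda p: uc(p,175,0,3.4)
b=atz('w',u([[104,457],[636,484]]),.08,c); print('bolts',b,np.linalg.norm(b[0]-b[1]),'yaw',np.degrees(np.arctan2(*(b[0]-b[1])[[1,0]])))
e=atz('w',u([[229,175],[541,172],[385,3],[385,347],[250,270],[520,270]]),.075,c)[:,:2]; print(e)
r=least_squares(lambda q: np.linalg.norm(e-q[:2],axis=1)-q[2],[.48,.133,.04]);print('bore',r.x,r.fun)
m=(b[0]+b[1])/2; d=(b[0]-b[1])/np.linalg.norm(b[0]-b[1]); n=np.array([-d[1],d[0],0]); print('from bolts',m-0.072*n, m+.072*n)
# guard ring check: hub visible; tool pose
t=telemetry.get_obs(); print(t['tool_pos'])
E
```

```text
bolts [[0.5542 0.204  0.08  ]
 [0.4106 0.2056 0.08  ]] 0.14369875161346152 yaw -0.6424354941410614
[[0.5216 0.1327]
 [0.4419 0.1289]
 [0.4833 0.0927]
 [0.4799 0.1728]
 [0.516  0.1551]
 [0.4454 0.1524]]
bore [0.4816 0.1331 0.0403] [-0.0003 -0.0004  0.0001 -0.0005  0.0005  0.0006]
from bolts [0.4816 0.1328 0.08  ] [0.4832 0.2768 0.08  ]
[0.4819 0.2596 0.2276]
```

Call:
servo_tool --rows '[[[0.006, 0.0003, 0], [0, 0, 0], 1], [[0.014, 0.0006, 0], [0, 0, 0], 1], [[0.02, 0.0008, 0], [0, 0, 0], 1], [[0.02, 0.0008, 0], [0, 0, 0], 1], [[0.02, 0.0008, 0], [0, 0, 0], 1], [[0.02, 0.0008, 0], [0, 0, 0], 1], [[0.0155, 0.0005, 0], [0, 0, 0], 1], [[0.008, 0.0003, 0], [0, 0, 0], 1], [[0.003, 0.0002, 0], [0, 0, 0], 1], [[0, 0, 0], [0, 0, 0], 1], [[0, 0, 0], [0, 0, 0], 1], [[0, 0, 0], [0, 0, 0], 1], [[0, 0, 0], [0, 0, 0], 1]]'

```text
clock: 9.87
tool_pos: [0.4817, 0.1344, 0.2275]
orientation: [180.0, 0.0, -87.7]
force: [0.3, 0.0, -5.6]
opening: 0.0102
```

```bash
python3 - <<'E'
from h import *
print(fk()); c=optics.camera_info('wrist')
for i in range(4):
    im=optics.snapshot('wrist'); print(fk()[1])
cv2.imwrite("pics/w5.png",im[:,:,::-1]); np.save('w5.npy',c,allow_pickle=True)
im=optics.snapshot('scene'); cv2.imwrite("pics/s5.png",cv2.resize(im[60:260,200:400,::-1],None,fx=3,fy=3,interpolation=cv2.INTER_CUBIC))
E
```

```text
(9.8667, array([0.48172878, 0.13435535, 0.22750335]), array([ 1.79999427e+02,  4.01368673e-03, -8.77180637e+01]), array([ 3.81324112e+01,  3.86744051e+00, -2.07986202e+01, -3.94918025e-03,
       -6.53320529e+01, -3.58488267e+01]), array([ 0.29647366,  0.02169015, -5.56875116]), 0.010200720356929894)
[0.48170469 0.13432309 0.22744917]
[0.48167486 0.13427731 0.22744196]
[0.48164793 0.134183   0.22742028]
[0.48164367 0.13411231 0.22743748]
```

View pics/w5.png

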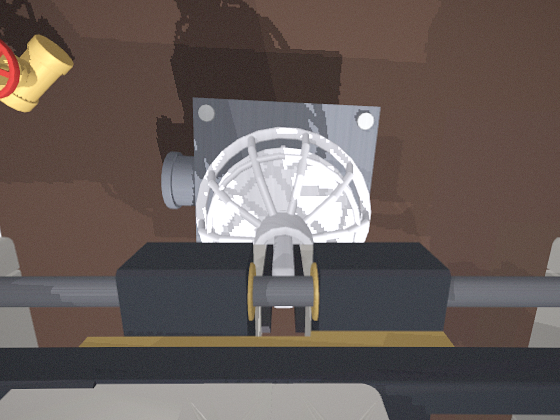

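View pics/s5.png

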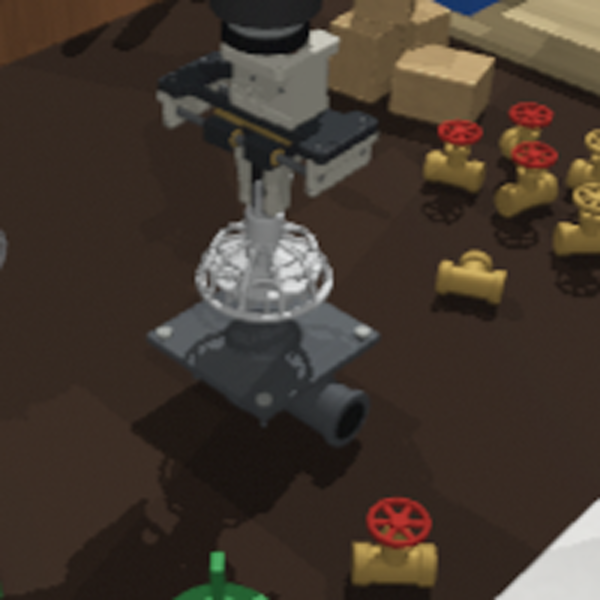

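```bash
python3 - <<'E'
from h import *
np.set_printoptions(precision=4,suppress=True)
c=np.load('w5.npy',allow_pickle=True).item()
b=atz('w',[[206,113],[366,121]],.08,c); print(b)
m=(b[0]+b[1])/2; d=(b[0]-b[1])/np.linalg.norm(b[0]-b[1]); n=np.array([-d[1],d[0],0]); print(np.linalg.norm(b[0]-b[1]),m+.072*n)
# ring of guard: base ring z = 0.022+lift
z=0.025+0.12
e=atz('w',[[197,215],[370,215],[285,128]],z,c); print(e, (e[0]+e[1])/2, e[2]+[0,.067,0])
E
```

```text
[[0.5532 0.0607 0.08  ]
 [0.4088 0.0618 0.08  ]]
0.14448784782249569 [0.4816 0.1333 0.08  ]
[[0.5474 0.1366 0.145 ]
 [0.4141 0.1313 0.145 ]
 [0.4823 0.0688 0.145 ]] [0.4807 0.134  0.145 ] [0.4823 0.1358 0.145 ]
```

Call:
servo_tool --rows '[[[0.0008, 0, 0.006], [0, 0, 0], 1], [[0, 0, 0.01], [0, 0, 0], 1], [[0, 0, 0.01], [0, 0, 0], 1], [[0, 0, 0.008], [0, 0, 0], 1], [[0, 0, 0.004], [0, 0, 0], 1], [[0, 0, 0.003], [0, 0, 0], 1], [[0, 0, 0.003], [0, 0, 0], 1], [[0, 0, 0.003], [0, 0, 0], 1], [[0, 0, 0.003], [0, 0, 0], 1], [[0, 0, 0.003], [0, 0, 0], 1], [[0, 0, 0], [0, 0, 0], 1], [[0, 0, 0], [0, 0, 0], 1]]'

```text
clock: 11.12
tool_pos: [0.4817, 0.1329, 0.1745]
orientation: [180.0, -0.0, -87.8]
force: [-0.1, -0.2, -6.1]
opening: 0.0099
```

Call:
servo_tool --rows '[[[0, 0, 0.003], [0, 0, 0], 1], [[0, 0, 0.003], [0, 0, 0], 1], [[0, 0, 0.002], [0, 0, 0], 1], [[0, 0, 0.002], [0, 0, 0], 1], [[0, 0, 0.002], [0, 0, 0], 1], [[0, 0, 0], [0, 0, 0], 1], [[0, 0, 0], [0, 0, 0], 1]]'

```text
clock: 11.7
tool_pos: [0.4817, 0.1329, 0.1624]
orientation: [180.0, -0.0, -87.8]
force: [-0.1, 0.3, -6.2]
opening: 0.0099
```

Call:
servo_tool --rows '[[[0, 0, 0.001], [0, 0, 0], 1], [[0, 0, 0.001], [0, 0, 0], 1], [[0, 0, 0], [0, 0, 0], 1], [[0, 0, 0], [0, 0, 0], 1]]'

```text
clock: 12.03
tool_pos: [0.4817, 0.1329, 0.1606]
orientation: [180.0, -0.0, -87.8]
force: [-0.5, 0.1, -6.6]
opening: 0.0098
```

Call:
servo_tool --rows '[[[0, 0, 0.001], [0, 0, 0], 1], [[0, 0, 0], [0, 0, 0], 1], [[0, 0, 0], [0, 0, 0], 1]]'

```text
clock: 12.28
tool_pos: [0.482, 0.1331, 0.1599]
orientation: [-180.0, 0.0, -87.8]
force: [0.8, -0.5, -3.7]
opening: 0.0095
```

Call:
servo_tool --rows '[[[0, 0, 0.0008], [0, 0, 0], 1], [[0, 0, 0], [0, 0, 0], 1], [[0, 0, 0], [0, 0, 0], 1]]'

```text
clock: 12.53
tool_pos: [0.4817, 0.1329, 0.1588]
orientation: [-180.0, 0.0, -87.8]
force: [0.4, -0.1, -4.6]
opening: 0.0096
```

Call:
servo_tool --rows '[[[0, 0, 0.001], [0, 0, 0], 1], [[0, 0, 0], [0, 0, 0], 1], [[0, 0, 0], [0, 0, 0], 1]]'

```text
clock: 12.78
tool_pos: [0.4819, 0.1329, 0.1585]
orientation: [-180.0, -0.0, -87.7]
force: [-3.5, -2.0, 5.8]
opening: 0.0099
```

Call:
servo_tool --rows '[[[0, 0, 0.0006], [0, 0, 0], 1], [[0, 0, 0], [0, 0, 0], 1], [[0, 0, 0], [0, 0, 0], 1]]'

```text
clock: 13.03
tool_pos: [0.4819, 0.1328, 0.1585]
orientation: [-179.9, 0.0, -87.7]
force: [-5.2, -1.4, 10.5]
opening: 0.0102
```

Call:
servo_tool --rows '[[[0, 0, -0.0008], [0, 0, 0], 1], [[0, 0, 0], [0, 0, 0], 1]]'

```text
clock: 13.2
tool_pos: [0.4819, 0.1328, 0.1585]
orientation: [-180.0, -0.0, -87.7]
force: [-2.8, -1.2, 4.9]
opening: 0.0097
```

Call:
servo_tool --rows '[[[0, 0, 0], [0, 0, 0], 0.8], [[0, 0, 0], [0, 0, 0], 0.6], [[0, 0, 0], [0, 0, 0], 0.4], [[0, 0, 0], [0, 0, 0], 0.2], [[0, 0, 0], [0, 0, 0], 0], [[0, 0, 0], [0, 0, 0], 0], [[0, 0, 0], [0, 0, 0], 0], [[0, 0, 0], [0, 0, 0], 0], [[0, 0, 0], [0, 0, 0], 0], [[0, 0, 0], [0, 0, 0], 0]]'

```text
clock: 14.03
tool_pos: [0.4817, 0.1329, 0.158]
orientation: [-180.0, 0.0, -87.8]
force: [-0.0, 0.5, -0.4]
opening: 0.0706
```

```bash
python3 - <<'E'
from h import *
print(fk()); c=optics.camera_info('wrist')
im=optics.snapshot('wrist')
cv2.imwrite("pics/w6.png",im[:,:,::-1]); np.save('w6.npy',c,allow_pickle=True)
im=optics.snapshot('scene'); cv2.imwrite("pics/s6.png",cv2.resize(im[100:230,220:350,::-1],None,fx=4.5,fy=4.5,interpolation=cv2.INTER_CUBIC))
E
```

```text
(14.0333, array([0.48171558, 0.13291794, 0.15796775]), array([-1.79997695e+02,  4.23462939e-04, -8.77611706e+01]), array([ 3.79967299e+01,  7.37305684e+00, -2.66535608e+01,  1.21069155e-03,
       -5.59712643e+01, -3.57585780e+01]), array([-0.00257842,  0.47743952, -0.43857259]), 0.07060739193840024)
```

View pics/w6.png

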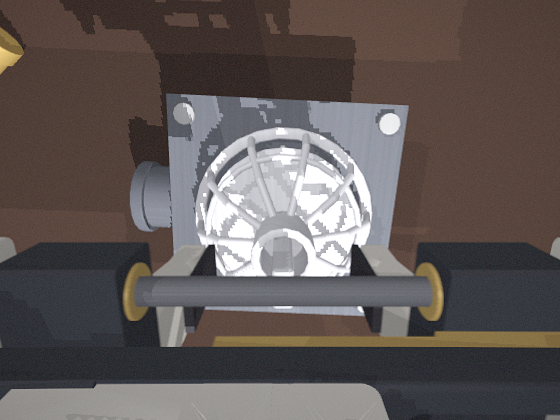

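View pics/s6.png

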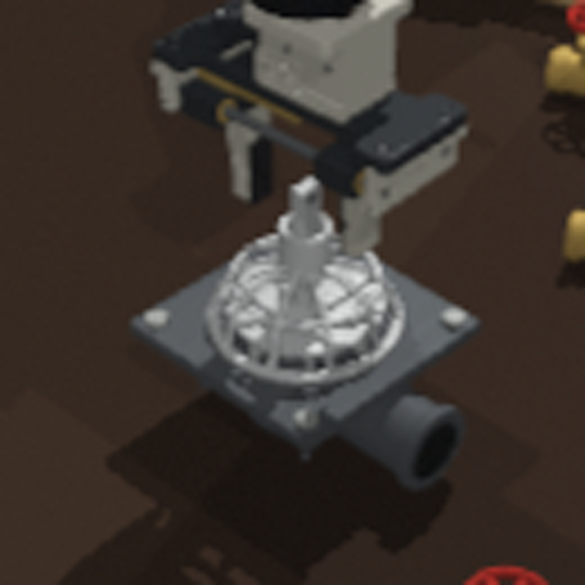

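```bash
python3 - <<'E'
import cv2
im=cv2.imread('pics/w6.png')[195:285,225:345]
cv2.imwrite("pics/w6c.png",cv2.resize(im,None,fx=6,fy=6,interpolation=cv2.INTER_CUBIC))
E
```

```text
(no output)
```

View pics/w6c.png

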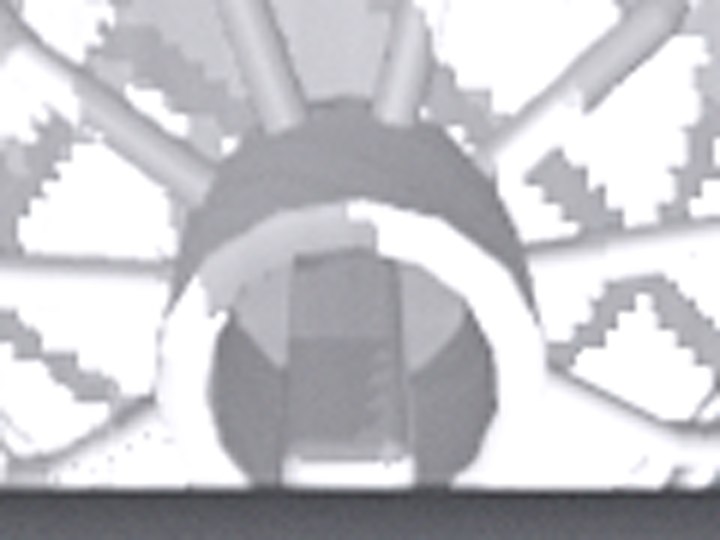

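```bash
python3 - <<'E'
from h import *
np.set_printoptions(precision=4,suppress=True)
c=np.load('w6.npy',allow_pickle=True).item()
e=atz('w',uc([[157,390],[547,390],[352,201]],225,195,6),.155,c); print(e,(e[0]+e[1])/2,e[2]+[0,.018,0])
print(atz('w',uc([[283,456],[413,456]],225,195,6),.187,c))
E
```

```text
[[0.4985 0.1343 0.155 ]
 [0.4636 0.1329 0.155 ]
 [0.4818 0.1157 0.155 ]] [0.4811 0.1336 0.155 ] [0.4818 0.1337 0.155 ]
[[0.4865 0.1244 0.187 ]
 [0.4771 0.124  0.187 ]]
```

Call:
servo_tool --rows '[[[-0.0005, 0.0003, 0.004], [0, 0, 0], 0], [[0, 0, 0.006], [0, 0, 0], 0], [[0, 0, 0.006], [0, 0, 0], 0], [[0, 0, 0.005], [0, 0, 0], 0], [[0, 0, 0.003], [0, 0, 0], 0], [[0, 0, 0], [0, 0, 0], 0], [[0, 0, 0], [0, 0, 0], 0], [[0, 0, 0], [0, 0, 0], 0]]'

```text
clock: 14.8
tool_pos: [0.4815, 0.1335, 0.1341]
orientation: [-180.0, 0.0, -87.8]
force: [0.5, 0.1, 0.1]
opening: 0.0876
```

Call:
servo_tool --rows '[[[0, 0, 0], [0, 0, 0], 1], [[0, 0, 0], [0, 0, 0], 1], [[0, 0, 0], [0, 0, 0], 1], [[0, 0, 0], [0, 0, 0], 1], [[0, 0, 0], [0, 0, 0], 1], [[0, 0, 0], [0, 0, 0], 1], [[0, 0, 0], [0, 0, 0], 1], [[0, 0, 0], [0, 0, 0], 1], [[0, 0, 0], [0, 0, 0], 1], [[0, 0, 0], [0, 0, 0], 1], [[0, 0, 0], [0, 0, 0], 1], [[0, 0, 0], [0, 0, 0], 1]]'

```text
clock: 15.8
tool_pos: [0.4814, 0.1334, 0.134]
orientation: [-180.0, 0.0, -87.8]
force: [0.7, 0.3, -1.3]
opening: 0.0344
```

Call:
servo_tool --rows '[[[0, 0, 0], [0, 0, 0], 1], [[0, 0, 0], [0, 0, 0], 1]]'

```text
clock: 15.97
tool_pos: [0.4814, 0.1334, 0.134]
orientation: [-180.0, 0.0, -87.8]
force: [-0.5, -0.4, -0.0]
opening: 0.0344
```

Call:
servo_tool --rows '[[[0, 0, -0.002], [0, 0, 0], 1], [[0, 0, -0.003], [0, 0, 0], 1], [[0, 0, -0.003], [0, 0, 0], 1], [[0, 0, -0.002], [0, 0, 0], 1], [[0, 0, 0], [0, 0, 0], 1], [[0, 0, 0], [0, 0, 0], 1]]'

```text
clock: 16.47
tool_pos: [0.4814, 0.1335, 0.1441]
orientation: [-180.0, 0.0, -87.8]
force: [-0.2, -0.3, -2.3]
opening: 0.0345
```

```bash
python3 - <<'E'
from h import *
for i in range(3):
    im=optics.snapshot('scene'); print(fk()[1],fk()[4])
cv2.imwrite("pics/s7.png",cv2.resize(im[100:230,220:350,::-1],None,fx=4.5,fy=4.5,interpolation=cv2.INTER_CUBIC))
E
```

```text
[0.48130568 0.13338721 0.14396486] [-0.17336472 -0.7148354  -2.89850522]
[0.48129316 0.13338665 0.1438954 ] [-0.6192494  -0.35205274 -1.76283141]
[0.48124468 0.13332962 0.14384435] [-0.18356389 -0.28548804 -1.85991296]
```

View pics/s7.png

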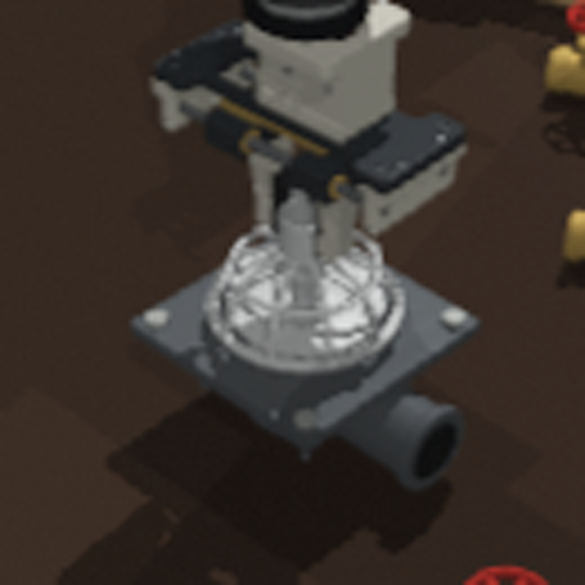

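Call:
servo_tool --rows '[[[0, 0, -0.004], [0, 0, 0], 1], [[0, 0, -0.008], [0, 0, 0], 1], [[0, 0, -0.008], [0, 0, 0], 1], [[0, 0, -0.008], [0, 0, 0], 1], [[0, 0, -0.008], [0, 0, 0], 1], [[0, 0, -0.008], [0, 0, 0], 1], [[0, 0, -0.008], [0, 0, 0], 1], [[0, 0, -0.01], [0, 0, 0], 1], [[0, 0, -0.01], [0, 0, 0], 1], [[0, 0, -0.01], [0, 0, 0], 1], [[0, 0, -0.01], [0, 0, 0], 1], [[0, 0, -0.01], [0, 0, 0], 1], [[0, 0, -0.008], [0, 0, 0], 1], [[0, 0, -0.004], [0, 0, 0], 1], [[0, 0, -0.001], [0, 0, 0], 1], [[0, 0, 0], [0, 0, 0], 1], [[0, 0, 0], [0, 0, 0], 1], [[0, 0, 0], [0, 0, 0], 1], [[0, 0, 0], [0, 0, 0], 1], [[0, 0, 0], [0, 0, 0], 1]]'

```text
clock: 18.28
tool_pos: [0.4813, 0.1333, 0.2586]
orientation: [180.0, -0.0, -87.8]
force: [-1.1, -0.1, -3.6]
opening: 0.0344
```

```bash
python3 - <<'E'
from h import *
for i in range(2):
    im=optics.snapshot('scene'); s=fk(); print(s[0],s[1],s[2],s[4],s[5])
cv2.imwrite("pics/s8.png",cv2.resize(im[60:260,180:350,::-1],None,fx=3,fy=3,interpolation=cv2.INTER_CUBIC))
im=optics.snapshot('wrist');cv2.imwrite("pics/w8.png",im[:,:,::-1])
im=optics.snapshot('top');cv2.imwrite("pics/t8.png",im[:,:,::-1])
print(telemetry.get_obs()['qvel'])
E
```

```text
18.3333 [0.48130038 0.13335636 0.25866274] [ 1.79973187e+02 -1.83703963e-02 -8.77611313e+01] [ 0.0845712   0.63300462 -2.71878174] 0.03480823094386634
18.3833 [0.48135142 0.13339147 0.25876841] [ 1.79983989e+02 -1.22558613e-02 -8.77593053e+01] [ 0.49833598 -0.22373635 -2.49785963] 0.03444454670098255
[-0.0768922  -0.09579835  0.10065148 -0.07822372 -0.08681526  0.04949232]
```

View pics/s8.png

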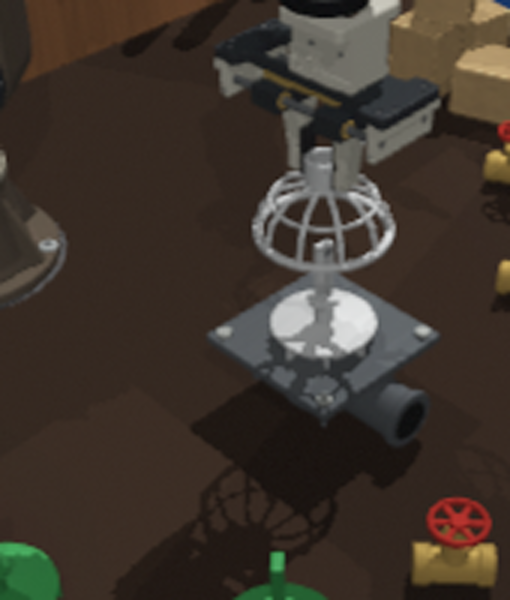

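View pics/w8.png

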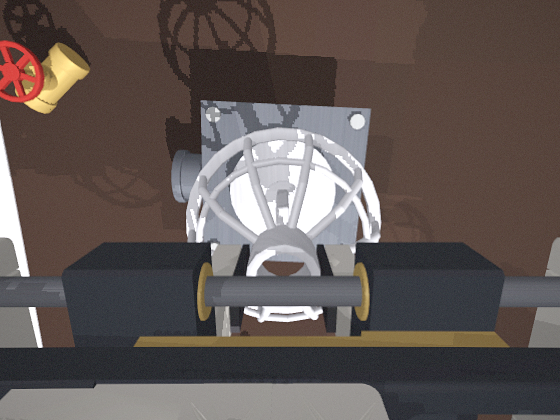

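View pics/t8.png

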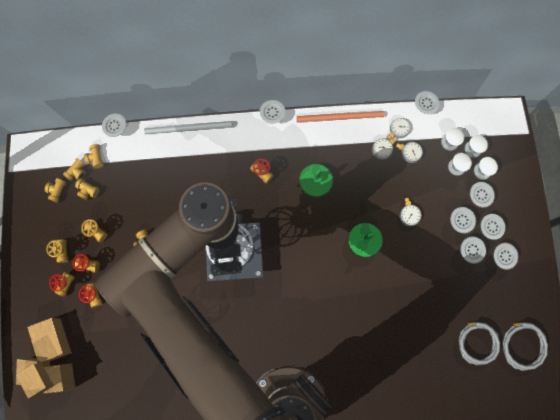

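```bash
python3 - <<'E'
from h import *
print('expected tab top in crop', (proj('scene',[[.4816,.133,.187]])-[180,60])*3)
print('unseated +3mm', (proj('scene',[[.4816,.133,.190]])-[180,60])*3)
print('plate edges exp', (proj('scene',[[.4816+.054*np.cos(a),.133+.054*np.sin(a),.085] for a in np.radians([30,120,210,300])])-[180,60])*3)
im=cv2.imread('pics/s8.png')[225:420,200:450]
cv2.imwrite('pics/s8c.png',cv2.resize(im,None,fx=3,fy=3))
E
```

```text
expected tab top in crop [[320.50147854 244.0430509 ]]
unseated +3mm [[320.51610869 241.42934603]]
plate edges exp [[371.66617532 335.66964093]
 [332.56075525 295.99629204]
 [269.21127119 318.99808861]
 [306.6836092  360.60568541]]
```

View pics/s8c.png

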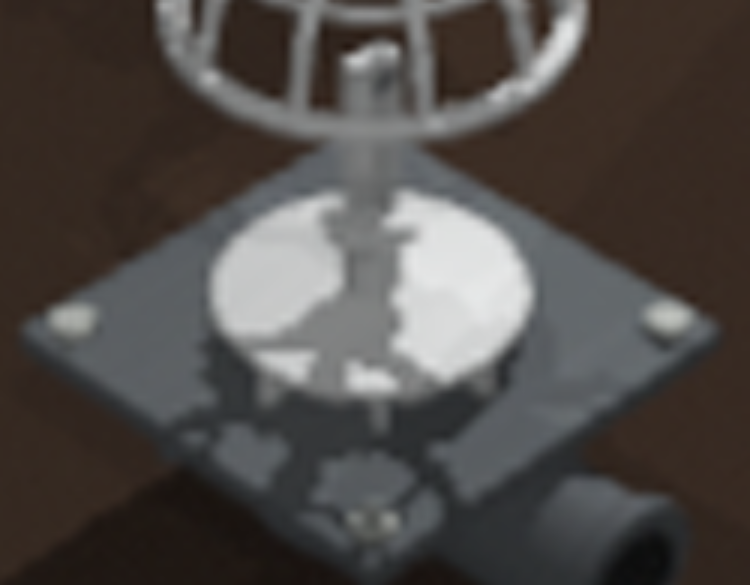

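```bash
python3 - <<'E'
from plant import ctrl
print(ctrl.close_job())
E
```

```text
the job is handed in; nothing more can be done
None
```

I carried the nested pair to the outlet by the baffle's tab, lowered it until it seated, and let go. I then took the guard by its hub and lifted it about 125 mm straight up. I handed the job in at about 18.5 s, with the guard held still above the outlet; no verdict came back.

**Seating:** The tool stopped at z = 0.1585 m, the expected seated height, and the wrist reading went from -6.5 N to +10.5 N. I eased the push to about 5 N before letting go.

**Lift:** The wrist carried only about 2.5 N, which fits the guard alone. The tool reads level to within 0.1° and at rest over the bore, at (0.481, 0.133) against a measured (0.482, 0.133). The guard's base ring should be about 13 mm above the tab's top.

**Last pictures:** The baffle sits flat with its feet on the flange, and its tab is upright and clear of the guard. The nearby fittings look unmoved. The tee is mostly hidden behind the arm in the last top view; an earlier scene view showed it undisturbed.

**Small disagreements:**
- The fixed cameras differ from the wrist camera by 2–4 mm, so I relied on the wrist camera.
- In the last scene picture the tab's top is off its predicted spot by roughly that same offset, so that picture alone does not confirm the seating to the millimetre.
- The hub grip read 34.4 mm rather than 36 mm, and it held steady.

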